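# Stand up the slumped box in the desk rack and close the end stop one hole

## Task

One of the three narrow card boxes in the desk rack has slumped against its neighbour: stand it upright on the rack floor between the other two and let go of it. Then pull up the spring lock knob of the rack's sliding end stop, slide the stop to the next hole of the tube towards the boxes, so that it closes up the row, and let the pin drop fully home in that hole, with all three boxes left standing upright in the rack. Finish while still gripping the knob with the pin home: do not let go of it, and leave the other things on the desk alone.

Things in the scene. Friction and masses are not known exactly. Their poses are not given: they have to be found in the camera images.
- rack: Fixed low steel desk rack, 368 mm long, 72 mm wide. Origin on the desk under its middle; y runs along it from the tube end to the fixed end wall, z up. Lane for the boxes: floor top at z = 6 mm, y from -16 mm to the end wall's face at +170 mm; wall 6 mm thick, 85 mm high; lips along both sides of the lane, 62 mm apart, tops at z = 14 mm.
- next_hole (a point): Mouth centre of the hole where the pin must finish: in the rack frame y = -37, z = 36 mm; axes as the rack's. It is in the top of a square aluminium tube, 24 x 24 mm, that runs at x = 0 from y = -16 to -188 mm. Three square holes 13 mm wide at y = -37, -97, -157 mm; the pin starts in the middle one (-97), under the sleeve.
- end_stop (a joint): Travel of the end stop along the rack's +y (towards the boxes), m: about 0 at the start, 0.060 with the pin in the next hole towards the boxes, -0.060 in the outer one; range -0.064 to 0.072. Locked while the pin is in a hole (play 1.5 mm either way), else it slides against about 1.5 N and pushes along the boxes before it.
- stop_face (a point): Centre of the end stop's face towards the boxes, 40 mm above the desk, axes as the rack's; in the rack frame y = -7 mm at the start, +53 mm at the finish (117 mm from the end wall, for a row of 3 x 36 mm). Plate 52 mm wide, 6 mm thick, 10 to 75 mm high; two rods join it to a sleeve on the tube, 45 wide, 46 long, top at z = 41.5 mm.
- plunger (a joint): Lift of the spring plunger, m: 0 fully down (pin home, about 10 mm deep in the tube), 0.016 fully up. The pin (10 mm thick, round tip) is clear of the tube's top from about 0.010 on. The spring pulls it down with 4.5 N at 0, 9 N at full lift; over solid tube the pin rides on top, over a hole it drops in.
- knob: Round upright black knob of the plunger, 24 mm thick, 20 mm high; moves with sleeve and plunger. Origin at the centre of its underside, 60 mm above the desk when the pin is home; axes as the rack's; 90 mm from the stop face along -y, at rack x = 0. Under it a 9 to 10 mm stem and, on the sleeve, a boss 20 mm thick up to z = 51.5 mm.
- box_slumped: Narrow cardboard box, 52 x 36 x 110 mm (x across the lane, y along it, z its height), about 0.1 to 0.2 kg; it leans about 40 degrees towards the end wall, its top edge on box_end, its foot just short of box_stop. Origin at the centre of its underside, z towards its top. Standing, its origin is at z = 6 mm.
- box_end: Same kind of box, upright next to the fixed end wall. Size, origin and axes as box_slumped.
- box_stop: Same kind of box, upright just before the end stop's face. Size, origin and axes as box_slumped.
- stapler: Bystander: stapler 36 x 144 x 50 mm, origin under its middle, on the desk.
- tape_dispenser: Bystander: tape dispenser 46 x 147 x 79 mm, origin under its middle, on the desk.
- calculator: Bystander: desk calculator 128 x 78 x 16 mm, origin under its middle, on the desk.
Not all that is in view belongs to the job. Leave any turquoise look-alike of the box_slumped alone.

How it is judged:
On the way, in this order (a step that is already met when the one before it is completed fails the run):
1. the slumped box stands upright on the rack floor between the other two, which still stand, and is let go (angle between each of box_end, box_slumped, box_stop's own z axis and vertical below 0.12 rad and z of box_end in the frame of rack between 0.002 and 0.01 m and x of box_end in the frame of rack between -0.012 and 0.012 m and y of box_end in the frame of rack between -0.006 and 0.165 m and z of box_slumped in the frame of rack between 0.002 and 0.01 m and x of box_slumped in the frame of rack between -0.012 and 0.012 m and y of box_slumped in the frame of rack between -0.006 and 0.165 m and z of box_stop in the frame of rack between 0.002 and 0.01 m and x of box_stop in the frame of rack between -0.012 and 0.012 m and y of box_stop in the frame of rack between -0.006 and 0.165 m and contact force between box_slumped and the fingers below 0.2 N and value of joint end_stop below 0.01 m), for 0.2 s.
2. the lock knob is pulled up by the fingers until the pin is clear of its hole, the stop not yet moved on (value of joint plunger above 0.0095 m and value of joint end_stop below 0.015 m and contact force between knob and the fingers above 1 N), for 0.05 s.
At the end, for the whole second after the job is handed in: The end stop is at the next hole towards the boxes (0.060 m, within 3.5 mm) with the pin home (plunger below 2 mm), the fingers hold the knob with more than 2 N, and all three boxes stand upright (within 0.12 rad) on the rack floor in the lane (angle between each of box_end, box_slumped, box_stop's own z axis and vertical below 0.12 rad and z of box_end in the frame of rack between 0.002 and 0.01 m and x of box_end in the frame of rack between -0.012 and 0.012 m and y of box_end in the frame of rack between -0.006 and 0.165 m and z of box_slumped in the frame of rack between 0.002 and 0.01 m and x of box_slumped in the frame of rack between -0.012 and 0.012 m and y of box_slumped in the frame of rack between -0.006 and 0.165 m and z of box_stop in the frame of rack between 0.002 and 0.01 m and x of box_stop in the frame of rack between -0.012 and 0.012 m and y of box_stop in the frame of rack between -0.006 and 0.165 m and value of joint end_stop between 0.0565 and 0.0635 m and value of joint plunger below 0.002 m and contact force between knob and the fingers above 2 N); the arm keeps its last pose, push and grip.
It fails at once if the stapler is shoved aside (over 20 mm) (distance of stapler from where it was at the start of the episode above 0.02 m).
It fails at once if the tape dispenser is shoved aside (over 20 mm) (distance of tape_dispenser from where it was at the start of the episode above 0.02 m).
It fails at once if the calculator is shoved aside (over 20 mm) (distance of calculator from where it was at the start of the episode above 0.02 m).
It fails at once if a neighbour box is knocked over (tilted over 0.6 rad) (angle between any of box_end, box_stop's own z axis and vertical above 0.6 rad).
It also fails if it takes over 45 s, if anything falls off the work surface, if the arm or the gripper's body presses on something with over 40 N, if the wrist force passes 120 N, or if a joint passes its speed limit or range.

## Robot

A 7-joint arm with a two-finger parallel gripper is mounted at the origin on a cart in front of the work surface, level with it; the furniture and walls round the work are solid. World frame = base frame: x ahead of the robot, y to its left, z up, the work surface at z = 0. Lengths are in m, angles in rad, forces in N, time in s.
With the tool pointing down it reaches from about 0.4 to 0.925 m from the base axis. Payload 4.1 kg.
Tool frame: the origin (TCP) lies midway between the tips of the shut fingers; the grasp point (between the pads) lies bot.pinch_z behind it (bot.pinch_z is the distance from the TCP to the grasp point, in m); z points along the fingers, y is the line along which they close (so a half turn about z gives the same grasp; the last joint's range is limited). The gripper opens to 85 mm and grips with 20 to 120 N. Pads are 22 mm wide; open, the fingers measure 114 mm over their backs; the gripper's body (76 mm by 85 mm) begins 54 mm behind the grasp point. The pads swing forward as they close: fully open they stand 13 mm farther back than shut.
Start: joints at [1.145, 0.398, 0.045, 1.537, -0.019, 1.207, -0.051], TCP at [0.209, -0.616, 0.231] pointing down, gripper open.
Joint ranges: [-2.82, 2.82], [-0.49, 2.23], [-1.37, 1.46], [0, 2.46], [-1.36, 4.5], [0.23, 2], [-2.94, 2.94]. Speed limits (rad/s): [2.57, 2.57, 3.14, 3.14, 3.14, 3.14, 3.14].

## Interface

Orientations are given as a unit quaternion [w, x, y, z].
In Python, from workcell import bot gives the robot as it stands.
- The arm moves only by the tool play_rows, never from a script. Its argument "steps" is a list that holds one entry, the list of rows, each a list of 7 numbers: the turn, a rotation vector about the tool's x, y, z in units of 6 degrees (1.0 is 6 degrees), then the shift along the tool's x, y, z in units of 25 mm (1.0 is 25 mm), then the opening, from 0 (shut) to 1 (fully open). In form: [[[wx, wy, wz, dx, dy, dz, grip], ...]]. A call has 1 to 12 rows; each row shifts and turns the commanded pose from where the row before left it, along the tool's axes as they then stand; what a row does not reach is not made up. A row lasts 1/8 s, in which the tool goes at most 62.5 mm and 10.7 degrees, less where a joint would pass 70% of its speed; a pose out of reach is approached as far as the arm can. A call is refused whole if a number of a shift passes 1 or a number of a turn 1, either way. A call with a gripper value outside its range is refused whole. The fingers move at their own pace and stop on an object; "squeeze" is the grip in N (left out, the last holds). Time passes only in rows, so rows that do not move let the fingers close. It gives the time, the measured TCP pose, the force, the opening and the grip force at its end, in the units of the state.
- bot.get_state(): the state, without advancing time (a new reading comes with each control period).
- bot.camera(name): name is "scene" or "top" or "wrist"; returns the picture (420x560x3 uint8, red, green, blue); there is no depth.
- bot.camera_params(name): a dict with "intrinsics" (3x3 intrinsics, pixels), "origin" and "orientation" of the camera in the world; the wrist camera has in their place "hand_eye" (4x4, takes a point from camera to tool coordinates, whose origin is the TCP and whose axes are the flange's). Camera axes: x right, y down, z forward; pixel columns grow to the right and rows downward; lengths in m; the calibration is good to about 2 mm. A picture is of the moment at which its call begins: read the wrist's pose just before it. camera_params takes no time and is no camera call.
- bot.sign_off(): hands the job in; it is judged then, once.
The state is a dict: "clock": time; "joint_positions": joint angles; "qd": joint speeds; "joint_torque": joint torques, N m; "position": TCP position; "orientation": TCP orientation; "ft_force": force on the tool from outside, world axes, zero at the start; "moment": the same for the moment, N m; "opening": opening from 0.0 (shut) to 1.0 (fully open); "grip_force": force on a finger pad.
Only numpy, scipy, OpenCV 4.12 (cv2) and the standard library are available. Lean on these libraries where they do the work, as an engineer would, in place of code of your own. Each camera call takes 0.05 s, during which the arm holds its last target. There are 200 camera calls.

## Working session

There is one attempt and no reset: what is moved stays moved. The work goes in short steps, Python scripts to look and compute and a tool call to move; the robot and the scene stay as the last step left them, time stands still between calls to the robot, and variables do not carry over. Pictures are saved under pics/ and viewed, at most 10 in all, crops included, and the job is handed in when it is done.

Besides the shell and the picture viewer there is one more tool, called after "Call:" in YAML: its name, and indented under it one key for each argument. play_rows: Moves the arm, as the interface text tells. Its arguments: {"type":"object","properties":{"steps":{"type":"array"},"squeeze":{"type":"number"}},"required":["steps"]}

```bash
mkdir -p pics; ls
python3 - <<'E'
from workcell import bot
import cv2,numpy as np
s=bot.get_state();print(s['position'],s['orientation'],s['opening'],bot.pinch_z,s['clock'])
a=bot.camera('scene');b=bot.camera('top')
cv2.imwrite('pics/s0.png',a[:,:,::-1]);cv2.imwrite('pics/t0.png',b[:,:,::-1])
for n in('scene','top','wrist'):print(n,bot.camera_params(n))
E
```

```text
pics
[ 0.20842758 -0.61500122  0.23024944] [-9.41918882e-04  9.86676094e-01  1.62694024e-01 -2.28851488e-04] 0.9993213924559324 0.0187 0.0
scene {'intrinsics': array([[438.51388257,   0.        , 284.13454754],
       [  0.        , 438.51388257, 204.56417863],
       [  0.        ,   0.        ,   1.        ]]), 'origin': array([ 0.05902317, -0.90937214,  1.24012394]), 'orientation': array([-0.33089855,  0.90258154, -0.26092575,  0.08815024])}
top {'intrinsics': array([[381.2418099 ,   0.        , 279.09789311],
       [  0.        , 381.2418099 , 209.40927472],
       [  0.        ,   0.        ,   1.        ]]), 'origin': array([ 0.4157945 , -0.06107105,  1.17066574]), 'orientation': array([-0.03133674,  0.70913102, -0.70236531,  0.05323696])}
wrist {'intrinsics': array([[291.37264808,   0.        , 281.36309091],
       [  0.        , 291.37264808, 208.29462254],
       [  0.        ,   0.        ,   1.        ]]), 'hand_eye': array([[-5.29898678e-04, -9.56028821e-01, -2.93272250e-01,
         7.42231581e-02],
       [ 9.99999699e-01, -6.72950622e-04,  3.86881715e-04,
         2.27964912e-03],
       [-5.67227813e-04, -2.93271957e-01,  9.56028889e-01,
        -1.42598698e-01],
       [ 0.00000000e+00,  0.00000000e+00,  0.00000000e+00,
         1.00000000e+00]])}
```

View pics/s0.png

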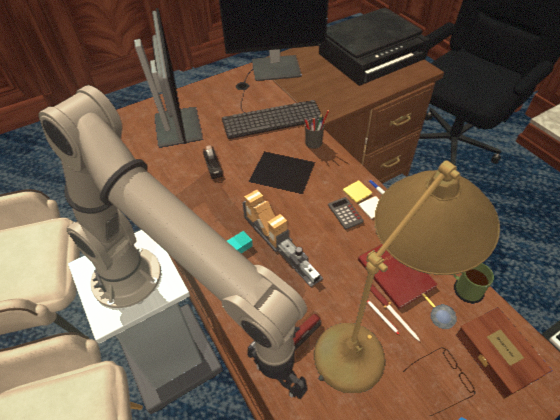

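View pics/t0.png

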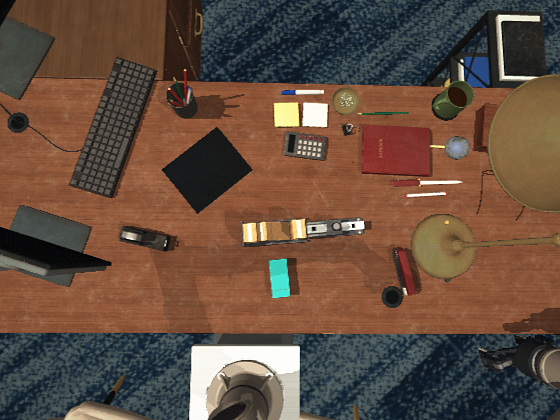

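The top view shows the rack with three tan boxes at about (242-308, 231) and its tube end at (368, 226). The turquoise look-alike lies apart at (279, 278), the tape dispenser is at (145, 238) and the stapler at (405, 270). I'll enlarge the rack to confirm which box slumps.

Run:
```python
import cv2,numpy as np
t=cv2.imread('pics/t0.png')[205:255,230:380];s=cv2.imread('pics/s0.png')[180:295,235:330]
a=cv2.resize(t,None,fx=5,fy=5,interpolation=cv2.INTER_CUBIC)
b=cv2.resize(s,None,fx=3,fy=3,interpolation=cv2.INTER_CUBIC)
c=np.zeros((600,750,3),np.uint8);c[:250]=a;c[250:595,:285]=b
cv2.imwrite('pics/c0.png',c)
```

```text
(no output)
```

View pics/c0.png

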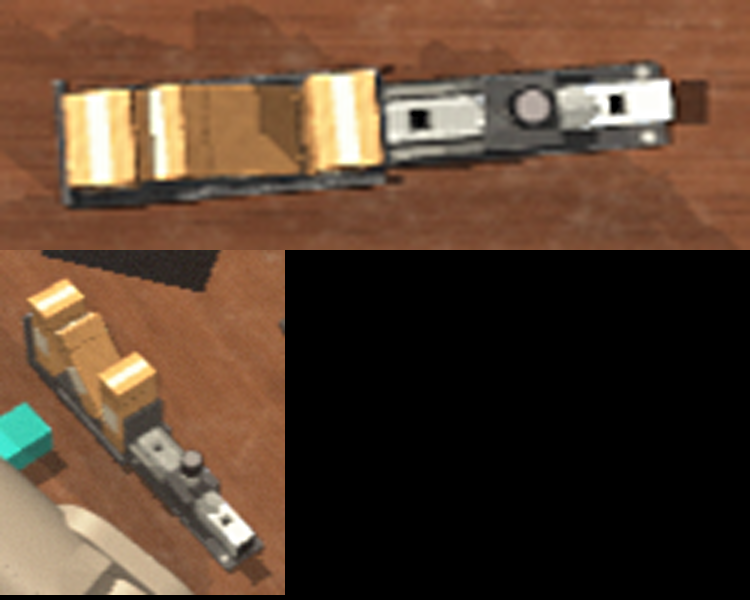

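The crop shows the middle box (top view about (260-290, 231)) leaning onto the left box at the end wall. It is tan and in the rack, so it is box_slumped. The holes are at (313.8, 228.8) and (353.4, 225.6), and the knob top is at (336.6, 226.2).

```bash
cat > h.py <<'E'
from workcell import bot
import numpy as np,cv2
from scipy.spatial.transform import Rotation as R
def rot(q): return R.from_quat([q[1],q[2],q[3],q[0]]).as_matrix()
def cam(n):
    p=bot.camera_params(n)
    if n!='wrist': return p['intrinsics'],np.array(p['origin']),rot(p['orientation'])
    s=bot.get_state();H=p['hand_eye'];Rt=rot(s['orientation'])
    return p['intrinsics'],np.array(s['position'])+Rt@H[:3,3],Rt@H[:3,:3]
def ray(n,u,z):
    K,o,Rc=cam(n);d=Rc@np.linalg.inv(K)@[u[0],u[1],1];return o+d*(z-o[2])/d[2]
def proj(n,P):
    K,o,Rc=cam(n);p=K@(Rc.T@(np.array(P)-o));return p[:2]/p[2]
E
python3 - <<'E'
from h import *
f=lambda x,y:(230+(x+.5)/5-.5,205+(y+.5)/5-.5)
h1=ray('top',f(419,119),.036);h3=ray('top',f(617,103),.036);k=ray('top',f(533,106),.080)
print(h1,h3,np.linalg.norm(h1-h3),k)
e=(h1-h3);yaw=np.arctan2(e[1],e[0])
print(np.degrees(yaw)); ry=e/np.linalg.norm(e); rx=np.array([ry[1],-ry[0],0])
O=(h1+h3)/2+ry*.097;O[2]=0
print('O',O,'rx',rx,'ry',ry)
for nm,p,z in [('rightbox top corners',(307,77),.116),('',(376,69),.116),('',(381,163),.116),('',(318,170),.116),('left',(63,95),.116),('',(131,89),.116),('',(131,183),.116),('',(67,188),.116),('slumpedge L',(150,88),.11),('R',(181,84),.11),('',(187,178),.11),('L',(155,180),.11)]:
    P=ray('top',f(*p),z)-O;print(nm,(P@rx).round(4),(P@ry).round(4))
print('knob',((k-O)@rx),(k-O)@ry)
for nm,y,z in [('h1',-.037,.036),('h3',-.157,.036),('wall',.173,.085),('knob',-.097,.08)]:print(nm,proj('scene',O+ry*y+[0,0,z]),proj('top',O+ry*y+[0,0,z]))
E
```

```text
[ 0.49645076 -0.19880205  0.036     ] [ 0.50725291 -0.31812848  0.036     ] 0.11981437191871568 [ 0.50147768 -0.25940199  0.08      ]
95.17265849246182
O [ 0.49310657 -0.16186029  0.        ] rx [0.99592754 0.09015733 0.        ] ry [-0.09015733  0.99592754  0.        ]
rightbox top corners 0.0235 0.0332
 0.0249 -0.0055
 -0.0274 -0.0036
 -0.0284 0.0316
left 0.0243 0.1689
 0.0246 0.1312
 -0.0272 0.1351
 -0.027 0.1703
slumpedge L 0.0249 0.1207
R 0.0257 0.1033
 -0.0267 0.1041
L -0.0264 0.1219
knob -0.0004570847669096486 -0.0978991767383728
h1 [287.49900832 245.40854607] [313.36919163 228.40248957]
h3 [310.39844598 270.0306933 ] [353.03054437 225.19753177]
wall [250.82164763 198.05538346] [242.05964077 233.12892302]
knob [298.86318571 249.82347902] [335.87526089 225.66714552]
```

```bash
cat >> h.py <<'E'
O=np.array([.4931,-.1619,0]);ry=np.array([-.09016,.99593,0]);rx=np.array([.99593,.09016,0]);ez=np.array([0,0,1.])
def tgt(x,y,z,th=0):
    """grasp point in rack frame, tilt th deg of the body to +y -> TCP, rotation"""
    t=np.radians(th);zt=-np.sin(t)*ry-np.cos(t)*ez
    M=np.column_stack([np.cos(t)*ry-np.sin(t)*ez,rx,zt])
    return O+x*rx+y*ry+z*ez+zt*bot.pinch_z,M
def go(x,y,z,th=0):
    s=bot.get_state();Rt=rot(s['orientation']);P,M=tgt(x,y,z,th);p=np.array(s['position'])
    w=R.from_matrix(Rt.T@M).as_rotvec()
    print('target',P.round(4),'shift now-axes',(Rt.T@(P-p)/.025).round(2),'final-axes',(M.T@(P-p)/.025).round(2),'turn',(np.degrees(w)/6).round(2))
def here():
    s=bot.get_state();Rt=rot(s['orientation']);g=np.array(s['position'])-Rt[:,2]*bot.pinch_z-O
    print('grasp rack',(g@rx).round(4),(g@ry).round(4),g[2].round(4),'tilt',np.degrees(np.arctan2(-Rt[:,2]@ry,-Rt[2,2])).round(2),'yaw err',np.degrees(Rt[:,1]@ry).round(2),'t',s['clock'],'F',np.round(s['ft_force'],1),'op',round(s['opening'],3),'gf',round(s['grip_force'],1))
E
python3 -c "
from h import *
go(-.001,.106,.20,0);here()"
```

```text
target [ 0.4825 -0.0564  0.1813] shift now-axes [ 17.56 -17.64   1.99] final-axes [21.27 12.93  1.96] turn [-1.000e-02 -1.000e-02 -1.274e+01]
grasp rack -0.3243 -0.4257 0.2491 tilt -0.1 yaw err -55.7 t 0.1 F [-0.1 -1.1 -1.2] op 1.001 gf 0.0
```

Call:
play_rows:
  steps:
    - [[0,0,0,1,-1,0,1],[0,0,0,1,-1,0,1],[0,0,0,1,-1,0,1],[0,0,0,1,-1,0,1],[0,0,0,1,-1,0,1],[0,0,0,1,-1,0,1],[0,0,0,1,-1,0,1],[0,0,0,1,-1,0,1],[0,0,0,1,-1,0,1],[0,0,0,1,-1,0,1],[0,0,0,1,-1,0,1],[0,0,0,1,-1,0,1]]

```text
clock: 1.6
position: [0.3966, -0.234, 0.231]
orientation: [-0.0, 0.987, 0.163, -0.0]
ft_force: [0.7, -0.3, -0.2]
opening: 1.003
grip_force: 0.0
```

Call:
play_rows:
  steps:
    - [[0,0,-1,0,0,0,1],[0,0,-1,0,0,0,1],[0,0,-1,0,0,0,1],[0,0,-1,0,0,0,1],[0,0,-1,0,0,0,1],[0,0,-1,0,0,0,1],[0,0,-1,0,0,0,1],[0,0,-1,0,0,0,1],[0,0,-1,0,0,0,1],[0,0,-1,0,0,0,1],[0,0,-1,0,0,0,1],[0,0,-1,0,0,0,1]]

```text
clock: 3.1
position: [0.3961, -0.235, 0.2309]
orientation: [-0.0, 0.701, 0.713, -0.0]
ft_force: [-0.8, -0.4, -0.4]
opening: 1.002
grip_force: 0.0
```

```bash
python3 -c "
from h import *
go(-.001,.106,.20,0);here()"
```

```text
target [ 0.4825 -0.0564  0.1813] shift now-axes [7.09 3.57 1.98] final-axes [6.8  4.09 1.98] turn [-0.01 -0.   -0.71]
grasp rack -0.1032 -0.0641 0.2496 tilt -0.02 yaw err -4.24 t 3.1 F [-0.8 -0.4 -0.4] op 1.002 gf 0.0
```

Call:
play_rows:
  steps:
    - [[0,0,-0.71,0,0,0,1],[0,0,0,0.85,0.51,0,1],[0,0,0,0.85,0.51,0,1],[0,0,0,0.85,0.51,0,1],[0,0,0,0.85,0.51,0,1],[0,0,0,0.85,0.51,0,1],[0,0,0,0.85,0.51,0,1],[0,0,0,0.85,0.51,0,1],[0,0,0,0.85,0.51,0,1],[0,0,0,0,0,0,1]]

```text
clock: 4.35
position: [0.4836, -0.055, 0.2311]
orientation: [-0.0, 0.674, 0.739, 0.0]
ft_force: [-0.2, 0.2, -0.2]
opening: 1.002
grip_force: 0.0
```

Run:
```python
from h import *
here()
K,o,Rc=cam('wrist');print(((o-O)@rx).round(3),((o-O)@ry).round(3),o[2].round(3))
a=bot.camera('wrist');cv2.imwrite('pics/w1.png',a[:,:,::-1])
for y,z in[(.033,.116),(-.004,.116),(.133,.116),(.170,.116),(.133,.090),(.105,.113),(.062,.006),(-.037,.036)]:print(y,z,[proj('wrist',O+x*rx+y*ry+z*ez).round(0) for x in(-.026,.026)])
```

```text
grasp rack 0.0001 0.1073 0.2498 tilt -0.04 yaw err 0.04 t 4.35 F [-0.2  0.2 -0.2] op 1.002 gf 0.0
-0.0 0.18 0.374
0.033 0.116 [array([256., 272.]), array([308., 272.])]
-0.004 0.116 [array([257., 304.]), array([308., 304.])]
0.133 0.116 [array([253., 172.]), array([311., 172.])]
0.17 0.116 [array([252., 129.]), array([312., 129.])]
0.133 0.09 [array([255., 167.]), array([309., 167.])]
0.105 0.113 [array([254., 201.]), array([310., 201.])]
0.062 0.006 [array([262., 211.]), array([302., 210.])]
-0.037 0.036 [array([263., 289.]), array([302., 289.])]
```

View pics/w1.png

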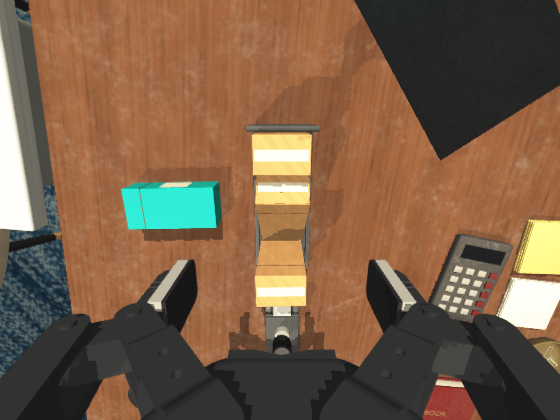

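The wrist view shows box_end's top at rows 133-175, the slumped box's top at rows 178-204 and box_stop's top at rows 267-305. All are centred at column 282, which matches the computed frame within about 3 mm.

```bash
python3 -c "
from h import *
go(-.0005,.123,.154,15)"
```

```text
target [ 0.4819 -0.0443  0.1359] shift now-axes [0.5 0.  3.8] final-axes [1.47 0.   3.54] turn [-0.01 -2.5  -0.01]
```

Call:
play_rows:
  steps:
    - [[0,-0.85,0,0,0,0,1],[0,-0.85,0,0,0,0,1],[0,-0.8,0,0,0,0,1],[0,0,0,0.37,0,0.88,1],[0,0,0,0.37,0,0.88,1],[0,0,0,0.37,0,0.88,1],[0,0,0,0.36,0,0.88,1],[0,0,0,0,0,0,1]]

```text
clock: 5.4
position: [0.4802, -0.0458, 0.1352]
orientation: [0.095, 0.67, 0.731, -0.09]
ft_force: [0.1, -0.4, 0.8]
opening: 1.003
grip_force: 0.0
```

```bash
python3 -c "
from h import *
here();go(-.0005,.105,.0866,15)"
```

```text
grasp rack -0.0022 0.1217 0.1533 tilt 15.03 yaw err -0.26 t 5.4 F [ 0.1 -0.4  0.8] op 1.003 gf 0.0
target [ 0.4836 -0.0622  0.0685] shift now-axes [0.05 0.09 2.75] final-axes [0.05 0.07 2.75] turn [-0.05  0.01 -0.03]
```

Call:
play_rows:
  steps:
    - [[0,0,0,0.05,0.08,0.7,1],[0,0,0,0,0,0.7,1],[0,0,0,0,0,0.7,1],[0,0,0,0,0,0.65,1],[0,0,0,0,0,0,1],[0,0,0,0,0,0,0],[0,0,0,0,0,0,0],[0,0,0,0,0,0,0],[0,0,0,0,0,0,0],[0,0,0,0,0,0,0]]
  squeeze: 30

```text
clock: 6.65
position: [0.4862, -0.0605, 0.0706]
orientation: [0.097, 0.67, 0.731, -0.088]
ft_force: [0.6, 0.8, 4.1]
opening: 0.603
grip_force: 38.3
```

```bash
python3 -c "
from h import *
here()"
```

```text
grasp rack 0.0022 0.1065 0.0887 tilt 15.02 yaw err -0.17 t 6.65 F [0.6 0.8 4.1] op 0.603 gf 38.3
```

Call:
play_rows:
  steps:
    - [[0,0,0,-0.07,0,-0.25,0],[0,0,0,-0.07,0,-0.3,0],[0,0,0,0,0,0,0],[0,0.67,0,0,0,0,0],[0,0.75,0,0,0,0,0],[0,0.75,0,0,0,0,0],[0,0.75,0,0,0,0,0],[0,0.75,0,0,0,0,0],[0,0,0,0,0,0,0]]

```text
clock: 7.78
position: [0.4853, -0.0625, 0.0838]
orientation: [-0.045, 0.676, 0.734, 0.041]
ft_force: [-0.8, -0.2, -1.3]
opening: 0.604
grip_force: 37.8
```

Run:
```python
from h import *
here()
a=bot.camera('scene');b=bot.camera('top');w=bot.camera('wrist')
c=np.zeros((560,800,3),np.uint8)
c[:345,:285]=cv2.resize(a[180:295,235:330],None,fx=3,fy=3,interpolation=2)
c[:210,290:710]=cv2.resize(b[195:265,230:370],None,fx=3,fy=3,interpolation=2)
c[220:540,290:790]=cv2.resize(w[60:380,30:530],(500,320))
cv2.imwrite('pics/m1.png',c[:,:,::-1])
```

```text
grasp rack 0.0012 0.0975 0.1023 tilt -6.98 yaw err -0.42 t 7.775 F [-0.8 -0.2 -1.3] op 0.604 gf 37.8
```

View pics/m1.png

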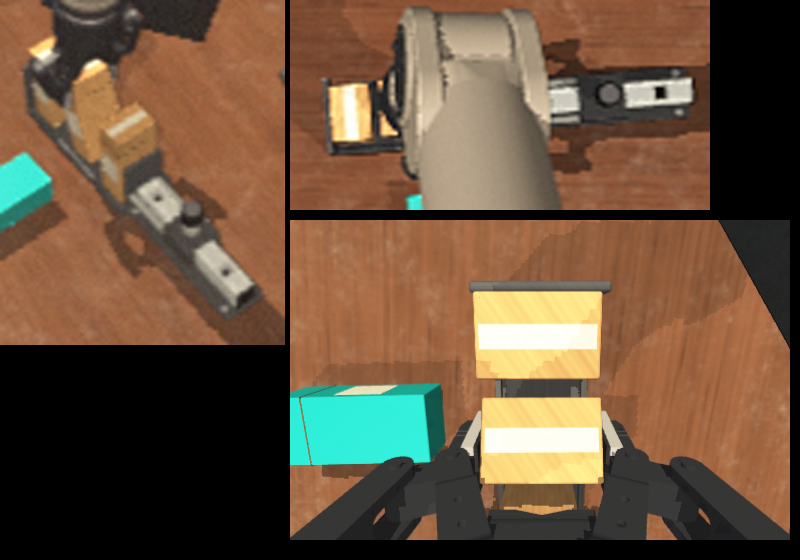

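The box is held and off the floor, still leaning, and the neighbours stand (box_end's top is at mosaic rows 292-378, the held box's at 397-484). I'll finish the turn.

Call:
play_rows:
  steps:
    - [[0,0.75,0,0,0,0,0],[0,0.75,0,0,0,0,0],[0,0.75,0,0,0,0,0],[0,0.75,0,0,0,0,0],[0,0,0,0,0,0,0],[0,0,0,0,0,0,0]]

```text
clock: 8.68
position: [0.4856, -0.0593, 0.0844]
orientation: [-0.159, 0.659, 0.721, 0.146]
ft_force: [-0.2, 0.7, -0.6]
opening: 0.601
grip_force: 37.8
```

Run:
```python
from h import *
here()
w=bot.camera('wrist');a=bot.camera('scene')
K,o,Rc=cam('wrist');print('cam',((o-O)@rx).round(4),((o-O)@ry).round(4),o[2].round(4))
hsv=cv2.cvtColor(w,cv2.COLOR_RGB2HSV)
col=w[:,270:295].mean(1).astype(int)
c=np.zeros((560,800,3),np.uint8)
c[:420,:560]=w
c[:230,570:760]=cv2.resize(a[180:295,235:330],None,fx=2,fy=2,interpolation=2)
cv2.imwrite('pics/m2.png',c[:,:,::-1])
g=cv2.cvtColor(w,cv2.COLOR_RGB2GRAY)[:,225:240].mean(1)
d=np.diff(g);print([(i,int(d[i])) for i in range(60,400) if abs(d[i])>15])
```

```text
grasp rack 0.0018 0.095 0.1014 tilt -24.95 yaw err -0.06 t 8.675 F [-0.2  0.7 -0.6] op 0.601 gf 37.8
cam 0.0016 0.1084 0.2455
[(122, 27), (123, 66), (124, 15), (148, 15), (170, -26), (196, -31), (197, -41), (198, -41), (206, 17), (236, 40), (237, 70), (267, 15), (292, -35), (322, -47), (323, -38), (349, -23)]
```

View pics/m2.png

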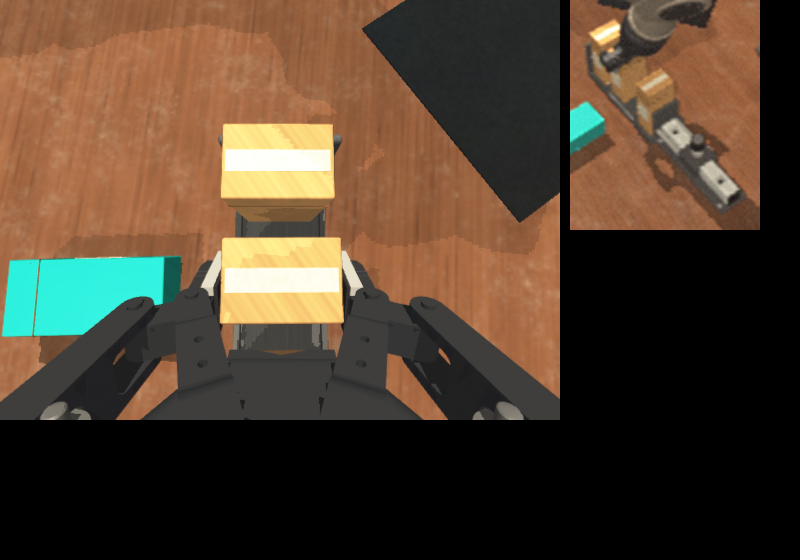

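Run:
```python
from h import *
K,o,Rc=cam('wrist')
def yz(row,z):
    P=ray('wrist',(281,row),z)-O;return (P@ry)
print('box_end at .116:',yz(123.3,.116),yz(197.6,.116))
w=cv2.imread('pics/m2.png')[:420,:560,::-1]
hsv=cv2.cvtColor(np.ascontiguousarray(w),cv2.COLOR_RGB2HSV)
for r in (128,190,242,250,310,318):
    row=w[r].astype(int); m=np.where((row[200:360,0]>200)&(row[200:360,1]>150))[0]+200; print(r,m.min(),m.max())
# tilt vs height: find level-face fits: for each tilt solve height giving 36 mm
for t in range(-12,13,3):
    for h in np.arange(.1,.15,.0002):
        y1=yz(237.3,h);y0=y1-.036*np.cos(np.radians(t));h0=h+.036*np.sin(np.radians(t))
        if abs(yz(322.7,h0)-y0)<.0002:
            d1=(Rc.T@(O+ry*y1+ez*h-o))[2];d0=(Rc.T@(O+ry*y0+ez*h0-o))[2]
            print(t,'far y,z',y1.round(4),h.round(4),'near z',h0.round(4),'w px',(K[0,0]*.052/d1).round(1),(K[0,0]*.052/d0).round(1));break
```

```text
box_end at .116: 0.16639036621198164 0.13114463952825056
128 223 332
190 221 334
242 222 340
250 222 340
310 221 342
318 220 342
-12 far y,z 0.113 0.1254 near z 0.1179 w px 126.7 123.9
-9 far y,z 0.1131 0.1226 near z 0.117 w px 123.8 123.0
-6 far y,z 0.1132 0.12 near z 0.1162 w px 121.2 122.3
-3 far y,z 0.1132 0.118 near z 0.1161 w px 119.3 122.2
0 far y,z 0.1133 0.1162 near z 0.1162 w px 117.6 122.3
3 far y,z 0.1134 0.1146 near z 0.1165 w px 116.2 122.6
6 far y,z 0.1134 0.1136 near z 0.1174 w px 115.3 123.4
9 far y,z 0.1134 0.1128 near z 0.1184 w px 114.6 124.4Traceback (most recent call last):
  File "<stdin>", line 13, in <module>
  File "<stdin>", line 4, in yz
  File "h.py", line 11, in ray
    K,o,Rc=cam(n);d=Rc@np.linalg.inv(K)@[u[0],u[1],1];return o+d*(z-o[2])/d[2]
           ~~~^^^
  File "h.py", line 8, in cam
    s=bot.get_state();H=p['hand_eye'];Rt=rot(s['orientation'])
ValueError: time passes only in moves, steps and waits
```

Call:
play_rows:
  steps:
    - [[0,0,0,-0.05,0,0.11,0],[0,0,0,0,0,0,0],[0,0,0,0,0,0,0.7],[0,0,0,0,0,0,0.8],[0,0,0,0,0,0,1],[0,0,0,0,0,0,1],[0,0,0,0,0,0,1]]

```text
clock: 9.65
position: [0.4857, -0.0605, 0.0812]
orientation: [-0.16, 0.66, 0.72, 0.146]
ft_force: [-0.1, -0.1, -0.7]
opening: 0.997
grip_force: 0.0
```

Call:
play_rows:
  steps:
    - [[0,0,0,0,0,-0.3,1],[0,0,0,0,0,-0.6,1],[0,0,0,0,0,-1,1],[0,0,0,0,0,-1,1],[0,0,0,0,0,-1,1],[0,0,0,0,0,0,1]]

```text
clock: 10.4
position: [0.4909, -0.1033, 0.1716]
orientation: [-0.157, 0.66, 0.719, 0.147]
ft_force: [-0.4, -0.4, -0.5]
opening: 1.002
grip_force: 0.0
```

Run:
```python
from h import *
here();go(0,-.097,.15,0)
w=bot.camera('wrist');a=bot.camera('scene')
c=np.zeros((420,800,3),np.uint8)
c[:420,:560]=w
c[:230,570:760]=cv2.resize(a[180:295,235:330],None,fx=2,fy=2,interpolation=2)
cv2.imwrite('pics/m3.png',c[:,:,::-1])
```

```text
grasp rack 0.003 0.0507 0.1886 tilt -24.84 yaw err -0.32 t 10.4 F [-0.4 -0.4 -0.5] op 1.002 gf 0.0
target [ 0.5018 -0.2585  0.1313] shift now-axes [-6.33 -0.1  -1.15] final-axes [-6.22 -0.12  1.61] turn [ 0.05 -4.14 -0.04]
```

View pics/m3.png

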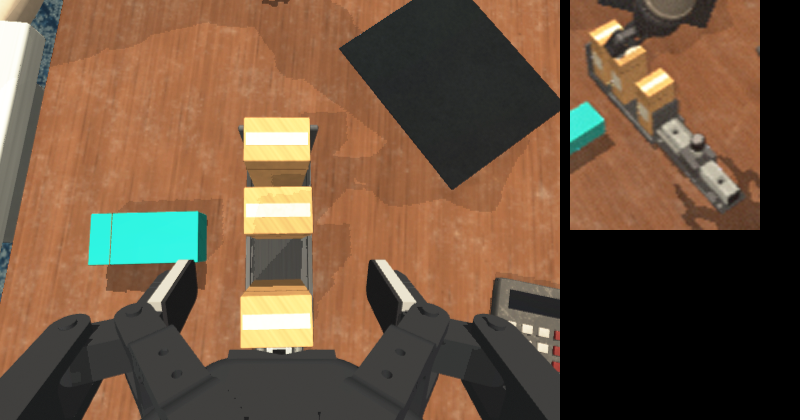

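All three boxes stand upright: the tops are at rows 118-160, 187-234 and 293-347, and the slumped one is free. Next is the knob.

Call:
play_rows:
  steps:
    - [[0,-0.9,0,0,0,0,1],[0,-0.9,0,0,0,0,1],[0,-0.9,0,0,0,0,1],[0,-0.9,0,0,0,0,1],[0.05,-0.54,-0.04,0,0,0,1],[0,0,0,-0.9,0,0,1],[0,0,0,-0.9,0,0,1],[0,0,0,-0.9,0,0,1],[0,0,0,-0.9,0,0,1],[0,0,0,-0.9,0,0,0.8],[0,0,0,-0.9,0,0,0.8],[0,0,0,-0.82,-0.1,0,0.7]]

```text
clock: 12.0
position: [0.501, -0.2582, 0.169]
orientation: [-0.003, 0.674, 0.739, -0.001]
ft_force: [-0.3, 0.1, -0.2]
opening: 0.702
grip_force: 0.0
```

Run:
```python
from h import *
here();go(0,-.097,.072,0)
w=bot.camera('wrist');t=bot.camera('top')
cv2.imwrite('pics/k1.png',w[:,:,::-1])
print('knob top pred',proj('wrist',O-.097*ry+.08*ez),proj('wrist',O-.037*ry+.036*ez))
```

```text
grasp rack -0.0007 -0.0966 0.1877 tilt -0.18 yaw err 0.05 t 12.0 F [-0.3  0.1 -0.2] op 0.702 gf 0.0
target [ 0.5018 -0.2585  0.0533] shift now-axes [-0.03  0.05  4.63] final-axes [-0.02  0.03  4.63] turn [-0.05 -0.03  0.01]
knob top pred [284.14312234 208.43604631] [283.87867166 131.70199004]
```

View pics/k1.png

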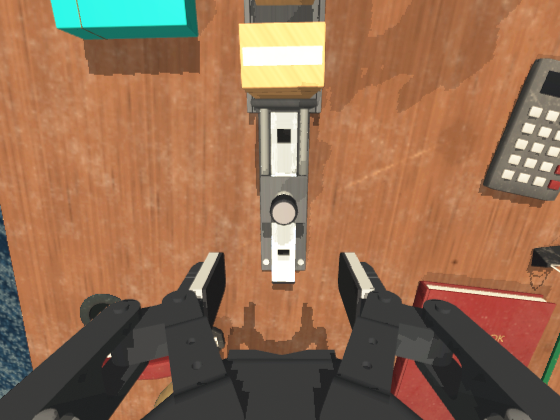

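The knob top is at (284, 210) and the next hole at (283, 135), within about 1.5 mm of prediction. Descending to grip.

Call:
play_rows:
  steps:
    - [[0,0,0,-0.05,0.03,0.8,0.6],[0,0,0,0,0,0.8,0.6],[0,0,0,0,0,0.8,0.6],[0,0,0,0,0,0.8,0.6],[0,0,0,0,0,0.8,0.6],[0,0,0,0,0,0.65,0.6],[0,0,0,0,0,0,0],[0,0,0,0,0,0,0],[0,0,0,0,0,0,0],[0,0,0,0,0,0,0],[0,0,0,0,0,0,0]]
  squeeze: 60

```text
clock: 13.48
position: [0.502, -0.2572, 0.0532]
orientation: [-0.002, 0.674, 0.739, -0.0]
ft_force: [3.7, 2.2, -5.3]
opening: 0.262
grip_force: 58.9
```

```bash
python3 -c "
from h import *
here()"
```

```text
grasp rack 0.0004 -0.0958 0.0719 tilt -0.17 yaw err 0.08 t 13.475 F [ 3.7  2.2 -5.3] op 0.262 gf 58.9
```

Call:
play_rows:
  steps:
    - [[0,0,0,0,0,-0.25,0],[0,0,0,0,0,-0.31,0],[0,0,0,0,0,0,0],[0,0,0,0,0,0,0]]

```text
clock: 13.98
position: [0.502, -0.2573, 0.0668]
orientation: [-0.002, 0.674, 0.739, -0.0]
ft_force: [5.9, 0.3, -8.9]
opening: 0.261
grip_force: 59.2
```

```bash
python3 -c "
from h import *
here();go(0,-.037,.085,0)"
```

```text
grasp rack 0.0003 -0.0958 0.0855 tilt -0.18 yaw err 0.08 t 13.975 F [ 5.9  0.3 -8.9] op 0.261 gf 59.2
target [ 0.4964 -0.1987  0.0663] shift now-axes [ 2.35 -0.01  0.03] final-axes [ 2.35 -0.01  0.02] turn [-0.03 -0.03  0.01]
```

Call:
play_rows:
  steps:
    - [[0,0,0,0.15,0,0,0],[0,0,0,0.15,0,0,0],[0,0,0,0.15,0,0,0],[0,0,0,0.15,0,0,0],[0,0,0,0.15,0,0,0],[0,0,0,0.15,0,0,0],[0,0,0,0.15,0,0,0],[0,0,0,0.15,0,0,0],[0,0,0,0.15,0,0,0],[0,0,0,0.15,0,0,0],[0,0,0,0.15,0,0,0],[0,0,0,0,0,0,0]]

```text
clock: 15.48
position: [0.4984, -0.2171, 0.067]
orientation: [-0.002, 0.674, 0.739, -0.0]
ft_force: [5.6, -0.3, -8.8]
opening: 0.262
grip_force: 59.2
```

```bash
python3 -c "
from h import *
here()"
```

```text
grasp rack 0.0004 -0.0555 0.0857 tilt -0.1 yaw err 0.07 t 15.475 F [ 5.6 -0.3 -8.8] op 0.262 gf 59.2
```

Call:
play_rows:
  steps:
    - [[0,0,0,0.15,0,0,0],[0,0,0,0.15,0,0,0],[0,0,0,0.15,0,0,0],[0,0,0,0.15,0,0,0],[0,0,0,0.15,0,0,0],[0,0,0,0.04,0,0,0],[0,0,0,0,0,0,0],[0,0,0,0,0,0,0]]

```text
clock: 16.48
position: [0.4967, -0.1981, 0.0672]
orientation: [-0.001, 0.674, 0.739, -0.001]
ft_force: [5.8, -1.2, -9.7]
opening: 0.26
grip_force: 59.2
```

Run:
```python
from h import *
here()
a=bot.camera('wrist');t=bot.camera('scene')
c=np.zeros((420,800,3),np.uint8);c[:,:560]=a;c[:230,570:760]=cv2.resize(t[180:295,235:330],None,fx=2,fy=2,interpolation=2)
cv2.imwrite('pics/k2.png',c[:,:,::-1])
```

```text
grasp rack 0.0004 -0.0364 0.0859 tilt -0.06 yaw err 0.04 t 16.475 F [ 5.8 -1.2 -9.7] op 0.26 gf 59.2
```

View pics/k2.png

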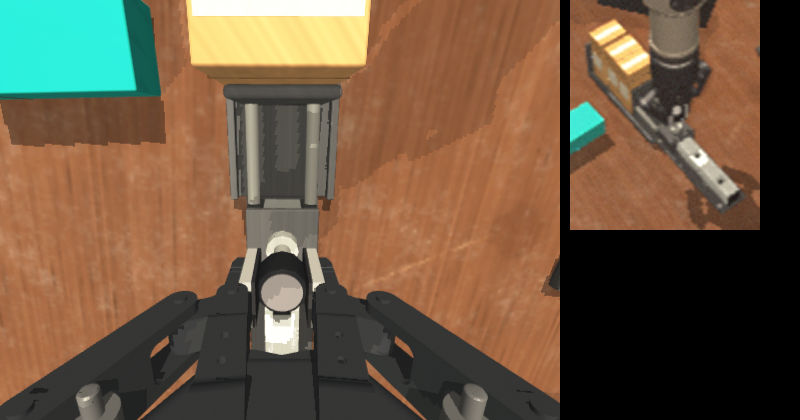

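The boxes stand in a closed row and the knob is still held (knob top at (282, 293)). It has moved about 59.5 mm. Now I'll let the pin down.

Call:
play_rows:
  steps:
    - [[0,0,0,0.02,0,0.14,0],[0,0,0,0,0,0.14,0],[0,0,0,0,0,0.14,0],[0,0,0,0,0,0.14,0],[0,0,0,0,0,0,0],[0,0,0,0,0,0,0]]

```text
clock: 17.32
position: [0.4968, -0.1981, 0.0537]
orientation: [-0.001, 0.674, 0.738, -0.001]
ft_force: [5.2, -1.8, -5.4]
opening: 0.261
grip_force: 59.3
```

```bash
python3 -c "
from h import *
here()"
```

```text
grasp rack 0.0004 -0.0364 0.0724 tilt -0.01 yaw err 0.03 t 17.325 F [ 5.2 -1.8 -5.4] op 0.261 gf 59.3
```

Call:
play_rows:
  steps:
    - [[0,0,0,0,0,0.06,0],[0,0,0,0,0,0.04,0],[0,0,0,0,0,0,0],[0,0,0,0,0,0,0],[0,0,0,0,0,0,0]]

```text
clock: 17.95
position: [0.4969, -0.1982, 0.0528]
orientation: [-0.001, 0.674, 0.738, -0.001]
ft_force: [0.7, -1.8, 7.9]
opening: 0.259
grip_force: 60.8
```

Run:
```python
from h import *
here()
a=bot.camera('scene');w=bot.camera('wrist')
c=np.zeros((420,800,3),np.uint8);c[:345,:285]=cv2.resize(a[180:295,235:330],None,fx=3,fy=3,interpolation=2);c[:375,290:790]=cv2.resize(w,(500,375))
cv2.imwrite('pics/f.png',c[:,:,::-1])
```

```text
grasp rack 0.0005 -0.0365 0.0715 tilt 0.04 yaw err 0.02 t 17.95 F [ 0.7 -1.8  7.9] op 0.259 gf 60.8
```

View pics/f.png

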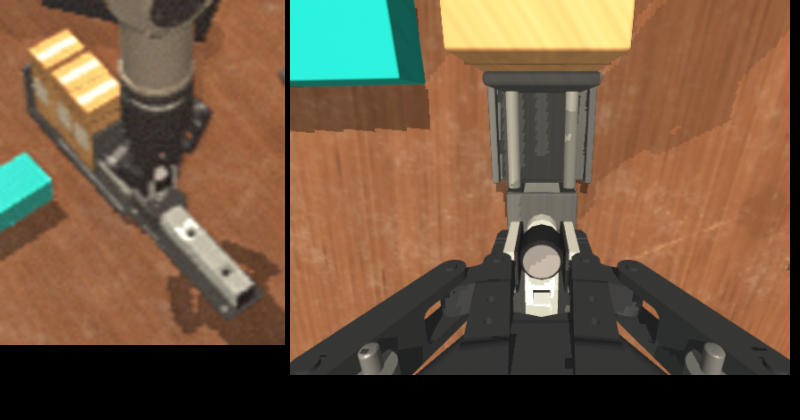

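The knob bottoms out at its original height: the force turned to +7.9 N and z is 71.5 mm, against 71.9 mm at the start. The boxes stand upright in a closed row, so I'm handing in.

```bash
python3 -c "
from workcell import bot
print(bot.sign_off())"
```

```text
the job is handed in; nothing more can be done
None
```

The job is handed in at about 18 s of the 45 s, though the sign-off gave no verdict: the slumped box stands upright between the other two, the end stop is about 59.5 mm along at the next hole with the pin home, and the knob is still gripped at about 60 N.

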